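# Tilt a culture flask for inspection and lay it level on the light plate

### The job

Pick up the larger of the two flat culture flasks, lift it well clear of the bench and tip it to about 30 degrees with its cap end lowest, and keep it there for two seconds so the camera can look at its floor. Then bring it level again and lay it down flat, without dropping it, in the middle of the light plate and let go. Never tip it steeply, and leave the smaller flask where it is.

Things in the scene. Friction and masses are not known exactly. Their poses are not given: they have to be found in the camera images.
- flask_center (a point): Centre of the box-shaped body of the larger flat flask (closed, rigid, frosted plastic, grey cap, about 110 g), half-way up, 18 mm over its underside. Box 86 mm long (x), 58 wide (y, grip here), 36 high (z up); the neck and cap (33 mm thick) run out to 87 mm from this point along -x, so +x points away from the cap. It starts flat on the bench, cap roughly towards the robot (yaw within 30 deg).
- small_flask_center (a point): Centre of the body of the smaller culture flask, the same shape at two thirds size: box 57 mm long, 38 mm wide, 24 mm high, cap end 57 mm from this point towards -x, this point 12 mm above the bench. Not to be moved.
- plate_top (a point): Centre of the top face of the light plate: a flat grey-rimmed slab with a white panel, fixed to the bench, 180 mm long (x) by 130 mm (y), its flat top 10 mm above the bench; z up.

How it is judged (in metres and radians):
On the way, in this order (a step that is already met when the one before it is completed fails the run):
1. the larger flask is held clear of the bench, its centre more than 70 mm up, with its length sloping 18 to 42 degrees cap end down, for one second (height (world z) of flask_center above 0.07 m and angle between flask_center's own x axis and vertical between 0.838 and 1.257 rad and angle between flask_center's own z axis and vertical below 0.8 rad), for 1 s.
2. still between the fingers, it is level within 12 degrees and within 12 mm of resting on the light plate, within 30 mm of its middle (angle between flask_center's own z axis and vertical below 0.21 rad and horizontal distance between flask_center and plate_top below 0.03 m and z of flask_center in the frame of plate_top below 0.03 m and contact force between the fingers and flask above 0.3 N), for 0.05 s.
At the end, for the whole second after the job is handed in: The larger flask lies flat and still on the light plate, right side up, level within 6 degrees, its body's centre within 30 mm of the plate's middle (any heading); the smaller flask is within 20 mm of where it started (angle between flask_center's own z axis and vertical below 0.1 rad and horizontal distance between flask_center and plate_top below 0.03 m and z of flask_center in the frame of plate_top between 0.013 and 0.023 m and linear speed of flask below 0.02 m/s and distance of small_flask_center from where it was at the start of the episode below 0.02 m); the robot touches nothing.
It fails at once if the larger flask is tipped more than 55 degrees (angle between flask_center's own z axis and vertical above 0.96 rad).
It fails at once if the smaller flask is moved more than 20 mm (distance of small_flask_center from where it was at the start of the episode above 0.02 m).
It also fails if it takes over 48 s, if anything falls off the work surface, if the arm or the gripper's body presses on something with over 40 N, if the wrist force passes 120 N, or if a joint passes its speed limit or range.

### The arm

A 6-joint arm with a two-finger parallel gripper is mounted at the origin on the work surface. World frame = base frame: x ahead of the robot, y to its left, z up, the work surface at z = 0. Lengths are in mm, angles in rad, forces in N, time in s.
With the tool pointing down it reaches from about 350 to 975 mm from the base axis. Payload 7.1 kg.
Tool frame: the origin (TCP) lies between the finger pads; the fingertips stand 19 mm ahead of it and the grasp point (between the pads) is the TCP (ctrl.tcp_to_tips is the distance from the TCP to the fingertips, in mm); z points along the fingers, y is the line along which they close (so a half turn about z gives the same grasp; the last joint's range is limited). The gripper opens to 88 mm and grips with 3 to 60 N. Pads are 20 mm wide; open, the fingers measure 115 mm over their backs; the gripper's body (75 mm by 178 mm) begins 61 mm behind the grasp point.
Start: joints at [-1.303, 0.423, 1.63, -0, 1.089, -0.019], TCP at [176.821, -599.449, 241.675] pointing down, gripper open.
Joint ranges: [-3, 3], [-0.9, 2.11], [0.09, 2.58], [-1.31, 4.45], [0.11, 2.69], [-2.54, 2.54]. Speed limits (rad/s): [2.39, 2.39, 3.01, 3.14, 3.14, 3.14].

### API

Orientations are given as a rotation vector (axis times angle).
In Python, from workcell import status, optics, ctrl gives the robot as it stands. The module is installed in compiled form; this text tells all that it offers.
- The arm moves only by the shell command python3 -m inch 'ROWS'. ROWS is JSON, a list that holds one entry, the list of rows, each a list of 7 numbers: the shift along the tool's x, y, z in mm, then the turn, a rotation vector about the tool's x, y, z in rad, then the opening in per cent of the stroke, from 0 (shut) to 100 (fully open). A call has 1 to 20 rows; each row is the pose to reach, as a shift and turn from the pose commanded when the call began, along the tool's axes at that moment; what a row does not reach only later rows make up. A row lasts 1/10 s, in which the tool goes at most 50 mm and 8.59 degrees, less where a joint would pass 70% of its speed; a pose out of reach is approached as far as the arm can. A call with a gripper value outside its range is refused whole. The fingers move at their own pace and stop on an object; the grip force is fixed at half the most. Time passes only in rows, so rows that repeat a pose let the fingers close. It gives the time, the measured TCP pose, the force, the opening and the grip force at its end, in the units of the state.
- status.get_obs(): the state, without advancing time (a new reading comes with each control period).
- optics.get_image(name): name is "side" or "top" or "wrist"; returns a dict with "frame" (420x560x3 uint8, red, green, blue), "fx", "fy", "cx", "cy" (pixels), "rvec" (rotation vector, rad) and "tvec" (3), from world to camera coordinates, as OpenCV has them; the wrist camera has in their place "hand_eye" (4x4, takes a point from camera to tool coordinates, whose origin is the TCP and whose axes are the flange's). Camera axes: x right, y down, z forward; pixel columns grow to the right and rows downward; lengths in mm; the calibration is good to about 2 mm. A picture is of the moment at which its call begins: read the wrist's pose just before it. There is no depth.
- ctrl.close_job(): hands the job in; it is judged then, once.
The state is a dict: "t": time; "qpos": joint angles; "qvel": joint speeds; "joint_torque": joint torques, N m; "ee_pos": TCP position; "orientation": TCP orientation; "ft_force": force on the tool from outside, world axes, zero at the start; "moment": the same for the moment, N m; "width": finger opening in mm; "grasp_force": force on a finger pad.
Only numpy, scipy, OpenCV 4.12 (cv2) and the standard library are available. Lean on these libraries where they do the work, as an engineer would, in place of code of your own. Each camera call takes 0.05 s, during which the arm holds its last target. There are 200 camera calls.

## Working session

There is one attempt and no reset: what is moved stays moved. The work goes in short steps, Python scripts to look and compute and a shell command to move; the robot and the scene stay as the last step left them, time stands still between calls to the robot, and variables do not carry over. Pictures are saved under pics/ and viewed, at most 10 in all, crops included, and the job is handed in when it is done.

```bash
mkdir -p pics; cat > h.py <<'E'
import numpy as np, cv2, json
from scipy.spatial.transform import Rotation as R
from workcell import status, optics, ctrl
def snap(name, fn):
    o=status.get_obs(); im=optics.get_image(name)
    cv2.imwrite('pics/'+fn, im['frame'][:,:,::-1])
    K=[im['fx'],im['fy'],im['cx'],im['cy']]
    if name=='wrist':
        T=np.eye(4);T[:3,:3]=R.from_rotvec(o['orientation']).as_matrix();T[:3,3]=o['ee_pos']
        C=T@np.array(im['hand_eye'])
    else:
        Rm=R.from_rotvec(np.ravel(im['rvec'])).as_matrix();C=np.eye(4);C[:3,:3]=Rm.T;C[:3,3]=-Rm.T@np.ravel(im['tvec'])
    np.savez('pics/'+fn+'.npz',K=K,C=C); return im['frame'],K,C
def ray(fn,px,z):
    d=np.load('pics/'+fn+'.npz');K,C=d['K'],d['C'];out=[]
    for u,v in px:
        r=C[:3,:3]@np.array([(u-K[2])/K[0],(v-K[3])/K[1],1]); out.append(C[:3,3]+r*(z-C[2,3])/r[2])
    return np.array(out)
def proj(fn,P):
    d=np.load('pics/'+fn+'.npz');K,C=d['K'],d['C'];p=(np.atleast_2d(P)-C[:3,3])@C[:3,:3]
    return p[:,:2]/p[:,2:]*[K[0],K[1]]+[K[2],K[3]]
E
python3 - <<'E'
from h import *
for n in('top','side'):
    f,K,C=snap(n,n+'1.png'); print(n,K,C.round(2).tolist())
print(status.get_obs())
E
```

```text
top [475.6749798181239, 475.6749798181239, 275.64115390977867, 204.25858117927135] [[0.03, -1.0, 0.09, 466.25], [-1.0, -0.03, -0.02, 16.51], [0.02, -0.08, -1.0, 988.27], [0.0, 0.0, 0.0, 1.0]]
side [445.146343028268, 445.146343028268, 276.7326231248053, 209.25031345532383] [[0.99, -0.11, 0.12, 443.5], [-0.17, -0.64, 0.75, -503.34], [-0.0, -0.76, -0.65, 486.82], [0.0, 0.0, 0.0, 1.0]]
{'t': 0.1, 'qpos': array([-1.30299408e+00,  4.23774675e-01,  1.63059421e+00,  5.54883456e-07,
        1.08859407e+00, -1.90009087e-02]), 'qvel': array([-0.00047439, -0.00274041, -0.00132201,  0.0004096 , -0.00060219,
        0.00123205]), 'joint_torque': array([ 9.64908868e-04, -5.45615172e+01, -2.74324304e+01,  6.44647703e-02,
        1.88732432e-02, -1.93962035e-05]), 'ee_pos': array([ 176.70504909, -599.0122147 ,  240.98061487]), 'orientation': array([-3.10800033e+00, -4.48772150e-01,  2.66196697e-04]), 'ft_force': array([-0.11272359,  0.2242621 , -0.49387014]), 'moment': array([ 0.02433119, -0.01274788,  0.05330308]), 'grasp_force': 0.0, 'width': 88.14526332922063}
```

View pics/top1.png

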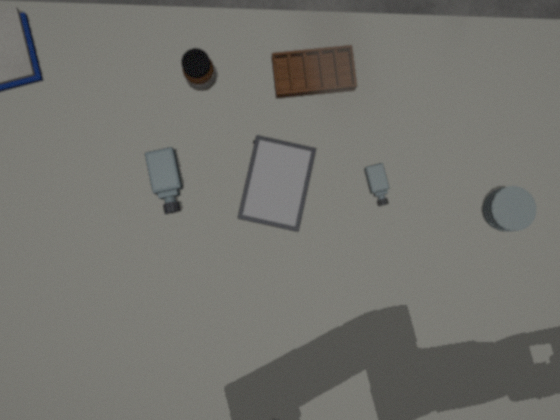

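View pics/side1.png

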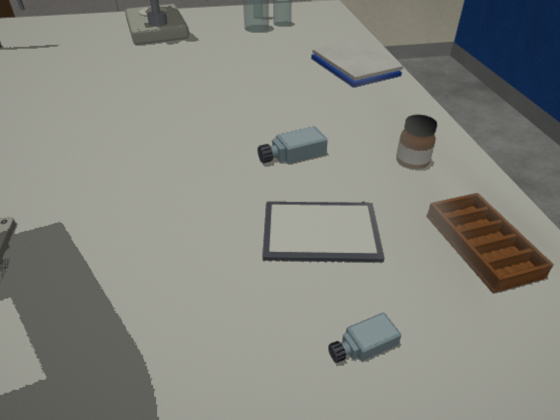

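The top view shows the large flask body at about (163,172) with its cap at (172,207), the plate centred near (277,183), and the small flask at (377,180). The side view agrees: large flask at (303,145), plate at (322,230), small flask at (372,336).

```bash
cat >> h.py <<'E'
def rel(target, yaw):  # tool-down target: tool y along flask y; returns shift in tool frame & turn
    o=status.get_obs(); Rt=R.from_rotvec(o['orientation']); best=None
    for k in (0,np.pi):
        Rg=R.from_euler('z',yaw+k)*R.from_euler('x',np.pi)
        rv=(Rt.inv()*Rg).as_rotvec()
        if best is None or np.linalg.norm(rv)<np.linalg.norm(best): best=rv
    return Rt.inv().apply(np.array(target)-o['ee_pos']).round(1), best.round(3)
E
python3 - <<'E'
from h import *
pl=ray('top1.png',[(257,137),(315,149),(298,230),(239,217)],10);print('plate',pl.round(1).tolist(),pl.mean(0).round(1))
ps=ray('side1.png',[(265,203),(376,203),(381,258),(264,258)],10);print('plate side',ps.round(1).tolist(),ps.mean(0).round(1))
b=ray('top1.png',[(146,153),(175,148),(181,191),(153,196)],36);print('flask top',b.round(1).tolist(),b.mean(0).round(1))
c=ray('top1.png',[(172,207)],18);print('cap',c)
d=b.mean(0)-c[0];yaw=np.arctan2(d[1],d[0]);print('yaw',yaw)
s=ray('side1.png',[(275,135),(315,129),(327,141),(285,148)],36);print('side flask',s.round(1).tolist(),s.mean(0))
sm=ray('top1.png',[(377,178),(383,202)],24);print('small',sm)
print(R.from_rotvec(status.get_obs()['orientation']).as_matrix().round(2))
m=b.mean(0);print(rel([m[0]-20,m[1],241],yaw))
E
```

```text
plate [[689.8, 42.8, 10.0], [668.2, -78.9, 10.0], [498.3, -47.4, 10.0], [521.6, 74.7, 10.0]] [594.5  -2.2  10. ]
plate side [[518.2, 73.1, 10.0], [702.6, 41.2, 10.0], [667.4, -81.7, 10.0], [498.2, -52.7, 10.0]] [596.6  -5.   10. ]
flask top [[644.0, 264.8, 36.0], [656.1, 207.1, 36.0], [569.0, 191.1, 36.0], [557.3, 246.5, 36.0]] [606.6 227.4  36. ]
cap [[537.65548478 211.22036335  18.        ]]
yaw 0.2301506890011354
side flask [[563.9, 245.6, 36.0], [646.2, 254.7, 36.0], [658.4, 206.6, 36.0], [574.7, 196.0, 36.0]] [610.77344782 225.75148299  36.        ]
small [[ 609.00386153 -206.24728081   24.        ]
 [ 559.8862296  -219.01955695   24.        ]]
[[ 0.96  0.28 -0.  ]
 [ 0.28 -0.96  0.  ]
 [ 0.   -0.   -1.  ]]
(array([ 626.9, -676.7,    0.9]), array([-0.001,  0.   ,  0.057]))
```

```bash
python3 -m inch '[[[15,-16,0,0,0,0,100],[40,-43,0,0,0,0.01,100],[70,-76,0,0,0,0.01,100],[102,-110,0,0,0,0.02,100],[134,-145,0,0,0,0.02,100],[166,-179,0,0,0,0.02,100],[198,-214,0,0,0,0.02,100],[230,-248,0,0,0,0.03,100],[262,-283,0,0,0,0.03,100],[294,-317,0,0,0,0.03,100],[326,-352,0,0,0,0.04,100],[358,-386,0,0,0,0.04,100],[390,-421,0,0,0,0.05,100],[422,-455,0,0,0,0.05,100],[454,-490,0,0,0,0.05,100],[486,-525,0,0,0,0.057,100],[518,-559,0,0,0,0.057,100],[550,-594,0,0,0,0.057,100],[582,-628,0,0,0,0.057,100],[600,-648,0,0,0,0.057,100]]]' && python3 -m inch '[[[18,-20,0,0,0,0,100],[27,-29,0,0,0,0,100],[27,-29,0,0,0,0,100],[27,-29,0,0,0,0,100],[27,-29,0,0,0,0,100]]]' && python3 - <<'E'
from h import *
f,K,C=snap('wrist','w1.png');print(K,C.round(2).tolist(),status.get_obs()['ee_pos'])
E
```

```text
t: 2.1
ee_pos: [570.0, 194.9, 241.3]
orientation: [-3.12, -0.363, -0.001]
ft_force: [0.5, -0.3, 0.1]
width: 88.2
grasp_force: 0.0
t: 2.6
ee_pos: [588.1, 225.0, 241.6]
orientation: [3.121, 0.359, -0.001]
ft_force: [-0.1, -1.0, 0.1]
width: 87.4
grasp_force: 0.0
[293.3121126756583, 293.3121126756583, 279.1106169270358, 207.30604788745822] [[0.23, -0.93, -0.3, 671.01], [-0.97, -0.22, -0.07, 244.13], [-0.0, 0.31, -0.95, 384.18], [0.0, 0.0, 0.0, 1.0]] [588.23550303 224.97478434 241.73649725]
```

View pics/w1.png

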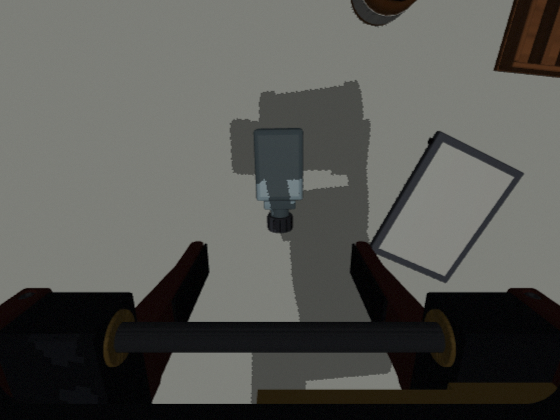

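The flask shows between the fingers' line: body corners about (254,129), (303,129), (303,200), (257,200), and the cap's centre at (280,222). The plate's corners are (440,133), (522,174), (446,281), (371,249).

```bash
python3 - <<'E'
from h import *
b=ray('w1.png',[(254.5,128.5),(302.5,128.5),(303,200),(257,200)],36);print(b.round(1).tolist(),b.mean(0))
c=ray('w1.png',[(280,222)],20)[0];d=b.mean(0)-c;print(c,np.arctan2(d[1],d[0]))
for e in((3,0),(2,1)):
    d=b[e[1]]-b[e[0]];print(np.arctan2(d[1],d[0]),np.linalg.norm(d))
pl=ray('w1.png',[(440,133),(522,174),(446,281),(371,249)],10);print(pl.mean(0))
for p in ([605,227],):
  for y in (.2,.23):print(rel([*p,241],y))
# upscaled crop
im=cv2.imread('pics/w1.png')[100:250,210:350];im=cv2.convertScaleAbs(im,alpha=2,beta=0)
cv2.imwrite('pics/w1c.png',cv2.resize(im,None,fx=4,fy=4,interpolation=cv2.INTER_CUBIC))
E
```

```text
[[647.3, 267.8, 36.0], [659.9, 214.1, 36.0], [577.2, 192.1, 36.0], [564.2, 247.5, 36.0]] [612.14393881 230.3752211   36.        ]
[536.43870692 211.71492306  20.        ] 0.24166887149535385
0.23950032181870112 85.58622915764174
0.2609766227397498 85.61778635571771
[595.39115965  -0.76272488  10.        ]
(array([16.8,  1.8,  0.7]), array([0.   , 0.001, 0.029]))
(array([16.8,  1.8,  0.7]), array([ 0.   ,  0.001, -0.001]))
```

View pics/w1c.png

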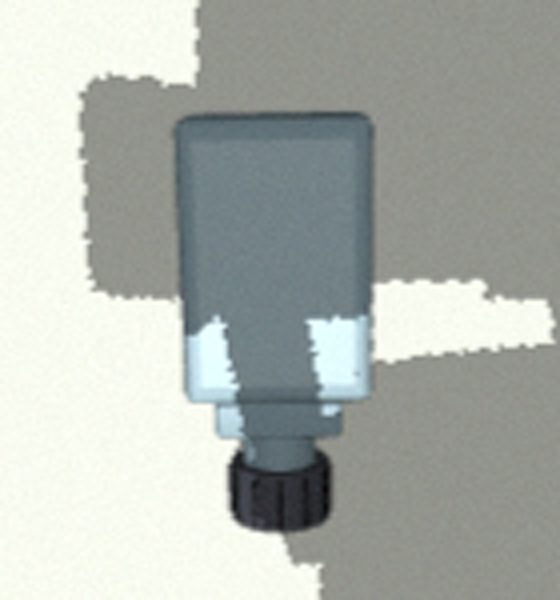

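The crop confirms that the flask is aligned with the tool axis (yaw about 0.23, centre about (609,228)). I'll descend and close.

```bash
python3 -m inch '[[[10,1,15,0,0,0,100],[20,1,45,0,0,0,100],[20,1,80,0,0,0,100],[20,1,115,0,0,0,100],[20,1,145,0,0,0,100],[20,1,170,0,0,0,100],[20,1,190,0,0,0,100],[20,1,205,0,0,0,100],[20,1,214,0,0,0,100],[20,1,219,0,0,0,100],[20,1,219,0,0,0,100],[20,1,219,0,0,0,100],[20,1,219,0,0,0,100]]]' && python3 -m inch '[[[0,0,0,0,0,0,60],[0,0,0,0,0,0,50],[0,0,0,0,0,0,40],[0,0,0,0,0,0,40],[0,0,0,0,0,0,40],[0,0,0,0,0,0,40],[0,0,0,0,0,0,40],[0,0,0,0,0,0,40],[0,0,0,0,0,0,40],[0,0,0,0,0,0,40]]]'
```

```text
t: 3.95
ee_pos: [609.0, 230.0, 23.7]
orientation: [-3.121, -0.36, -0.002]
ft_force: [-0.0, -0.4, -0.0]
width: 87.8
grasp_force: 0.0
t: 4.95
ee_pos: [608.4, 229.8, 22.8]
orientation: [-3.121, -0.36, -0.0]
ft_force: [-0.8, 0.8, 3.1]
width: 58.0
grasp_force: 29.9
```

```bash
python3 -m inch '[[[0,0,-3,0,0,0,40],[0,0,-10,0,0,0,40],[0,0,-22,0,0,0,40],[0,0,-38,0,0,0,40],[0,0,-56,0,0,0,40],[0,0,-75,0,0,0,40],[0,0,-94,0,0,0,40],[0,0,-113,0,0,0,40],[0,0,-130,0,0,0,40],[0,0,-145,0,0,0,40],[0,0,-157,0,0,0,40],[0,0,-165,0,0,0,40],[0,0,-170,0,0,0,40],[0,0,-170,0,0,0,40],[0,0,-170,0,0,0,40]]]' && python3 -m inch '[[[0,0,0,0,0.02,0,40],[0,0,0,0,0.06,0,40],[0,0,0,0,0.11,0,40],[0,0,0,0,0.16,0,40],[0,0,0,0,0.21,0,40],[0,0,0,0,0.26,0,40],[0,0,0,0,0.31,0,40],[0,0,0,0,0.36,0,40],[0,0,0,0,0.41,0,40],[0,0,0,0,0.46,0,40],[0,0,0,0,0.5,0,40],[0,0,0,0,0.52,0,40],[0,0,0,0,0.52,0,40],[0,0,0,0,0.52,0,40],[0,0,0,0,0.52,0,40]]]' && python3 - <<'E'
from h import *
snap('side','s2.png'); o=status.get_obs()
print(R.from_rotvec(o['orientation']).as_matrix().round(3),o['width'],o['grasp_force'])
E
```

```text
t: 6.45
ee_pos: [608.1, 229.7, 192.1]
orientation: [3.121, 0.36, -0.002]
ft_force: [0.1, 0.7, -1.8]
width: 57.7
grasp_force: 29.9
t: 7.95
ee_pos: [608.6, 229.9, 192.8]
orientation: [-2.961, -0.342, -0.788]
ft_force: [-0.6, -0.0, -0.5]
width: 57.7
grasp_force: 29.9
[[ 0.845  0.228  0.484]
 [ 0.198 -0.974  0.113]
 [ 0.497 -0.    -0.868]] 58.41101418358102 29.913443326950073
```

View pics/s2.png

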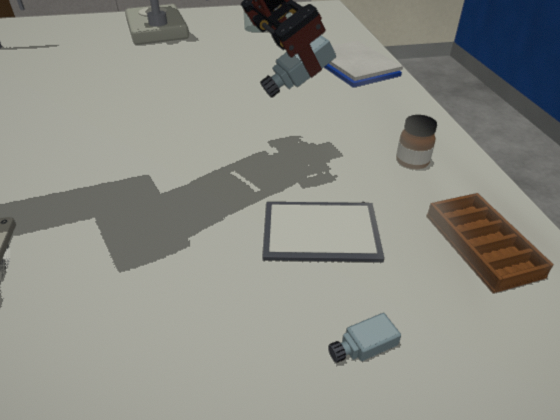

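The flask is gripped and sloping cap-down, with the cap at (270,87) and the far end at (328,50). I'll hold for 2 s, checking the slope from the picture at the same time.

```bash
python3 -m inch '[[[0,0,0,0,0,0,40],[0,0,0,0,0,0,40],[0,0,0,0,0,0,40],[0,0,0,0,0,0,40],[0,0,0,0,0,0,40],[0,0,0,0,0,0,40],[0,0,0,0,0,0,40],[0,0,0,0,0,0,40],[0,0,0,0,0,0,40],[0,0,0,0,0,0,40],[0,0,0,0,0,0,40],[0,0,0,0,0,0,40],[0,0,0,0,0,0,40],[0,0,0,0,0,0,40],[0,0,0,0,0,0,40],[0,0,0,0,0,0,40],[0,0,0,0,0,0,40],[0,0,0,0,0,0,40],[0,0,0,0,0,0,40],[0,0,0,0,0,0,40]]]' && python3 - <<'E'
from h import *
f,K,C=snap('side','s3.png')
o=status.get_obs();p=o['ee_pos']
for a in (10,20,30,40,50):
    x=np.array([.973*np.cos(np.radians(a)),.228*np.cos(np.radians(a)),np.sin(np.radians(a))])
    z=np.array([-.973*np.sin(np.radians(a)),-.228*np.sin(np.radians(a)),np.cos(np.radians(a))])
    c=p-4*z
    print(a,proj('s3.png',[c-78*x,c-43*x,c+43*x+18*z-29*np.array([-.228,.973,0])]).round().tolist())
im=cv2.imread('pics/s3.png')[20:120,230:370];cv2.imwrite('pics/s3c.png',cv2.resize(im,None,fx=5,fy=5))
E
```

```text
t: 10.0
ee_pos: [608.4, 229.8, 192.7]
orientation: [-2.961, -0.342, -0.788]
ft_force: [-0.5, 0.1, -1.0]
width: 57.7
grasp_force: 29.9
10 [[260.0, 75.0], [279.0, 68.0], [331.0, 48.0]]
20 [[263.0, 82.0], [281.0, 72.0], [329.0, 44.0]]
30 [[267.0, 88.0], [283.0, 75.0], [326.0, 41.0]]
40 [[271.0, 93.0], [285.0, 78.0], [323.0, 39.0]]
50 [[276.0, 96.0], [288.0, 80.0], [319.0, 37.0]]
```

View pics/s3c.png

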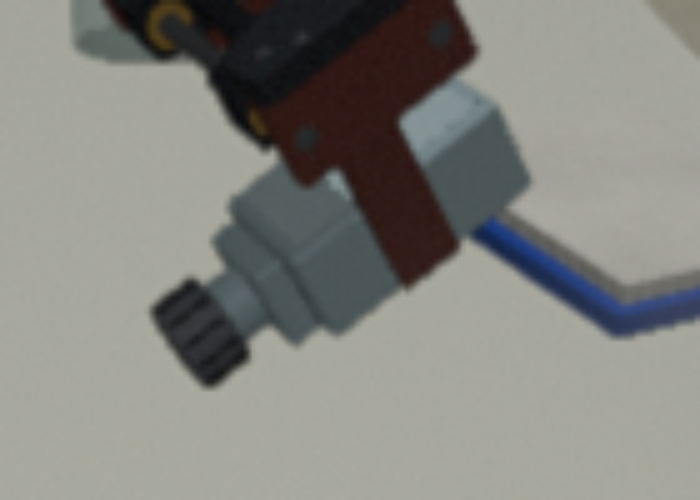

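The picture shows the flask square to the fingers at about 30°, with the grip near the middle of the body. Next I'll level it and move over the plate.

```bash
python3 -m inch '[[[0,0,0,0,-0.02,0,40],[0,0,0,0,-0.06,0,40],[0,0,0,0,-0.11,0,40],[0,0,0,0,-0.16,0,40],[0,0,0,0,-0.21,0,40],[0,0,0,0,-0.26,0,40],[0,0,0,0,-0.31,0,40],[0,0,0,0,-0.36,0,40],[0,0,0,0,-0.41,0,40],[0,0,0,0,-0.46,0,40],[0,0,0,0,-0.5,0,40],[0,0,0,0,-0.52,0,40],[0,0,0,0,-0.52,0,40],[0,0,0,0,-0.52,0,40]]]' && python3 -m inch '[[[-2,6,0,0,0,0,40],[-6,20,0,0,0,0,40],[-12,40,0,0,0,0,40],[-19,64,0,0,0,0,40],[-26,88,0,0,0,0,40],[-33,112,0,0,0,0,40],[-40,136,0,0,0,0,40],[-47,160,0,0,0,0,40],[-53,182,0,0,0,0,40],[-59,200,0,0,0,0,40],[-63,214,0,0,0,0,40],[-65,221,0,0,0,0,40],[-65.5,223,0,0,0,0,40],[-65.5,223,0,0,0,0,40],[-65.5,223,0,0,0,0,40]]]' && python3 - <<'E'
from h import *
snap('side','s4.png');o=status.get_obs()
print(o['ee_pos'],R.from_rotvec(o['orientation']).as_matrix().round(3).tolist(),rel([595.5,-2.5,34],.23))
E
```

```text
t: 11.45
ee_pos: [608.2, 229.7, 192.4]
orientation: [3.121, 0.36, 0.0]
ft_force: [0.4, 0.6, -1.0]
width: 57.6
grasp_force: 29.9
t: 12.95
ee_pos: [595.4, -1.7, 192.6]
orientation: [-3.121, -0.361, 0.0]
ft_force: [0.1, 0.1, -0.8]
width: 58.0
grasp_force: 29.9
[595.48050556  -1.59386293 192.67160883] [[0.974, 0.229, 0.0], [0.229, -0.974, 0.0], [0.0, -0.0, -1.0]] (array([ -0.2,   0.9, 158.7]), array([-0.   , -0.   ,  0.001]))
```

View pics/s4.png

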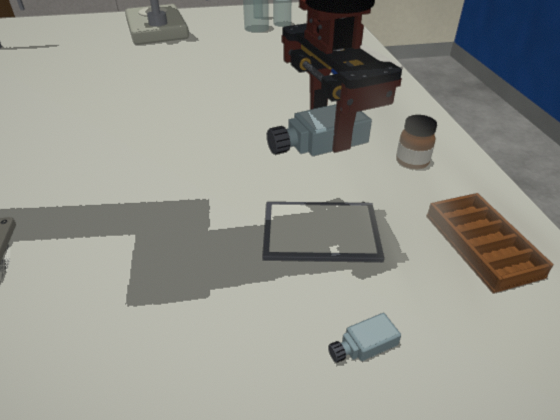

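The flask is level above the plate, held square, and the small flask is untouched at (372,336). I gripped at z≈22.8, so contact should come at z≈32.8, and I'll lower it slowly.

```bash
python3 -m inch '[[[0,0,5,0,0,0,40],[0,1,18,0,0,0,40],[0,1,36,0,0,0,40],[0,1,54,0,0,0,40],[0,1,72,0,0,0,40],[0,1,90,0,0,0,40],[0,1,106,0,0,0,40],[0,1,120,0,0,0,40],[0,1,132,0,0,0,40],[0,1,141,0,0,0,40],[0,1,147,0,0,0,40],[0,1,151,0,0,0,40],[0,1,154,0,0,0,40],[0,1,156,0,0,0,40],[0,1,157,0,0,0,40],[0,1,158,0,0,0,40],[0,1,158,0,0,0,40],[0,1,158,0,0,0,40]]]'
```

```text
t: 14.8
ee_pos: [595.7, -3.3, 34.8]
orientation: [3.121, 0.36, 0.0]
ft_force: [0.3, 0.2, -0.7]
width: 57.8
grasp_force: 29.9
```

```bash
python3 -m inch '[[[0,0,0.5,0,0,0,40],[0,0,1,0,0,0,40],[0,0,1.5,0,0,0,40],[0,0,1.5,0,0,0,40],[0,0,1.5,0,0,0,40]]]'; python3 -m inch '[[[0,0,0.3,0,0,0,40],[0,0,0.6,0,0,0,40],[0,0,0.6,0,0,0,40],[0,0,0.6,0,0,0,40]]]'
```

```text
t: 15.3
ee_pos: [595.6, -3.3, 33.1]
orientation: [3.121, 0.36, -0.0]
ft_force: [0.2, -0.4, -1.1]
width: 58.0
grasp_force: 29.9
t: 15.7
ee_pos: [595.7, -3.3, 32.8]
orientation: [3.121, 0.36, 0.0]
ft_force: [-1.1, 0.1, 2.4]
width: 57.9
grasp_force: 29.9
```

The force now reads +2.4 N upward, so the flask is resting on the plate. I'll release and retreat.

```bash
python3 -m inch '[[[0,0,0,0,0,0,68],[0,0,0,0,0,0,72],[0,0,0,0,0,0,80],[0,0,0,0,0,0,90],[0,0,0,0,0,0,100],[0,0,0,0,0,0,100],[0,0,0,0,0,0,100],[0,0,0,0,0,0,100],[0,0,0,0,0,0,100],[0,0,0,0,0,0,100]]]' && python3 -m inch '[[[0,0,-5,0,0,0,100],[0,0,-15,0,0,0,100],[0,0,-30,0,0,0,100],[0,0,-48,0,0,0,100],[0,0,-68,0,0,0,100],[0,0,-90,0,0,0,100],[0,0,-112,0,0,0,100],[0,0,-132,0,0,0,100],[0,0,-150,0,0,0,100],[0,0,-165,0,0,0,100],[0,0,-175,0,0,0,100],[0,0,-180,0,0,0,100],[0,0,-180,0,0,0,100],[0,0,-180,0,0,0,100],[0,0,-180,0,0,0,100]]]' && python3 - <<'E'
from h import *
snap('side','s5.png')
c=np.array([595.7,-3.3,28])
print(proj('s5.png',[c]))
E
```

```text
t: 16.7
ee_pos: [595.6, -3.2, 32.6]
orientation: [-3.121, -0.36, -0.0]
ft_force: [0.1, 0.3, 0.1]
width: 87.8
grasp_force: 0.0
t: 18.2
ee_pos: [595.1, -3.2, 211.6]
orientation: [-3.121, -0.36, 0.003]
ft_force: [-0.5, 0.8, 0.2]
width: 87.6
grasp_force: 0.0
[[321.26179798 219.39177051]]
```

View pics/s5.png

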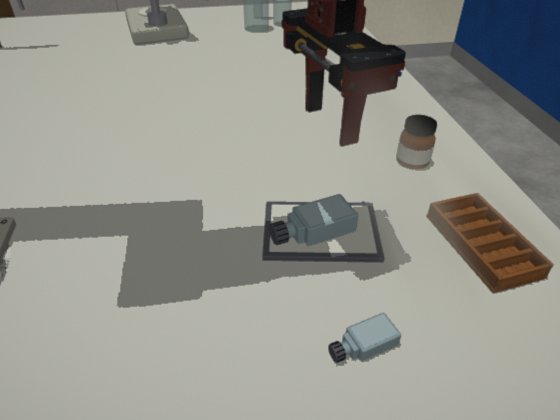

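The flask lies flat on the plate, body centre near (324,219) as predicted, the gripper is clear, and the small flask is unmoved at (372,336). I'll hand in.

```bash
python3 -c "from workcell import ctrl; print(ctrl.close_job())"
```

```text
the job is handed in; nothing more can be done
None
```

I lifted the larger flask, held it cap-down at about 30° for two seconds, levelled it, laid it flat within a few mm of the plate's middle by my measurements and released it. The smaller flask is unmoved, and I handed the job in at about 18 s; it returned no verdict.

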